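Pack the jig with the spacer that just fits, then start it

ROBOT

A 6-joint arm with a two-finger parallel gripper is mounted at the origin on a cart in front of the work surface, level with it; the furniture and walls round the work are solid. World frame = base frame: x ahead of the robot, y to its left, z up, the work surface at z = 0. Lengths are in m, angles in rad, forces in N, time in s.
With the tool pointing down it reaches from about 0.25 to 0.775 m from the base axis. Payload 4 kg.
Tool frame: the origin (TCP) lies at the centre of the arm's flange, where the gripper is bolted on; the fingertips stand 199 mm ahead of it and the grasp point (between the pads) lies 180 mm ahead of it (robot.tcp_to_tips is the z of the fingertips in the tool frame, in m); z points along the fingers, y is the line along which they close (so a half turn about z gives the same grasp; the last joint's range is limited). The gripper opens to 94 mm and grips with 3 to 60 N. Pads are 16 mm wide; open, the fingers measure 119 mm over their backs; the gripper's body (75 mm by 177 mm) begins 78 mm behind the grasp point.
Start: joints at [1.062, 0.087, 1.371, -0, 1.684, -0.103], TCP at [0.217, 0.505, 0.405] pointing down, gripper open.
Joint ranges: [-3.1, 3.1], [-0.76, 2.03], [0.27, 2.55], [-1.08, 4.22], [0.17, 2.65], [-2.57, 2.57]. Speed limits (rad/s): [2.79, 2.79, 3.14, 3.14, 3.14, 3.14].

INTERFACE

Orientations are given as [roll, pitch, yaw] about the fixed x, y, z axes, in that order (R = Rz(yaw) Ry(pitch) Rx(roll)).
In Python, from bench import robot gives the robot as it stands.
- The arm moves only by the tool play_rows, never from a script. Its arguments are lists of equal length, an entry for each row: "translation": the shift along the tool's x, y, z scaled (see below), a list of three; "twist": the turn, a rotation vector about the tool's x, y, z scaled (see below), a list of three; "gripper": the opening, from -1 (shut) to 1 (fully open). A call has 1 to 8 rows; each row shifts and turns the commanded pose from where the row before left it, along the tool's axes as they then stand; what a row does not reach is not made up. The controller multiplies each number of a shift by 0.04 m and each number of a turn by 0.1 rad. A row lasts 1/10 s, in which the tool goes at most 50 mm and 8.59 degrees, less where a joint would pass 70% of its speed; a pose out of reach is approached as far as the arm can. A call with a number of a shift or a turn outside -1 to 1 is refused whole. A call with a gripper value outside its range is refused whole. The fingers move at their own pace and stop on an object; the grip force is fixed at half the most. Time passes only in rows, so rows that do not move let the fingers close. It gives the time, the measured TCP pose, the force, the opening and the grip force at its end, in the units of the state.
- robot.get_obs(): the state, without advancing time (a new reading comes with each control period).
- robot.snapshot(name): name is "side" or "top" or "wrist"; returns the picture (400x640x3 uint8, red, green, blue); there is no depth.
- robot.camera_model(name): a dict with "camera_matrix" (3x3 intrinsics, pixels), "rvec" (rotation vector, rad) and "tvec" (3), from world to camera coordinates, as OpenCV has them. Camera axes: x right, y down, z forward; pixel columns grow to the right and rows downward; lengths in m; the calibration is good to about 2 mm. A picture is of the moment at which its call begins: read the wrist's pose just before it. camera_model takes no time and is no camera call; for the wrist camera it gives the pose at the moment of the call.
- robot.close_job(): hands the job in; it is judged then, once.
Trained networks look in the newest picture that a camera, given by its name, has taken for a name from the list of things; names that differ only in an ending like _2 or _b are one class to them, and where a whole thing is asked for, a point or a joint stands for the part that bears it (a point fixed in the world has none). Each returns a list of dicts, best first, with "score" (0 to 1); they miss things now and then, are a little off and sometimes report something else, mostly with a low value. They report only what shows in the picture. A call takes as long as a camera call.
- robot.recognise(name, camera): "centre" ([x, y, z] in m, in world coordinates, good to about 4 mm: the middle of the surface that is visible of it).
- robot.spot_point(name, camera): "centre" ([x, y, z] in m, in world coordinates, good to about 4 mm: a listed point, or the origin of a listed thing).
The state is a dict: "time": time; "joint_positions": joint angles; "qvel": joint speeds; "joint_torque": joint torques, N m; "tool_pos": TCP position; "ee_rot": TCP orientation; "wrist_force": force on the tool from outside, world axes, zero at the start; "wrist_torque": the same for the moment, N m; "width": finger opening in m; "finger_force": force on a finger pad.
Only numpy, scipy, OpenCV 4.12 (cv2) and the standard library are available. Lean on these libraries where they do the work, as an engineer would, in place of code of your own. Each camera call takes 0.05 s, during which the arm holds its last target. There are 200 camera calls.

TASK

Find the thickest of the three spacer blocks that will go all the way down between the fence and the locked jaw of the packing jig, and leave it standing there on the jig's base, with the other two blocks standing upright on the worktop. Then flip up the hinged guard cover of the start box until it stays open, and push the button beneath it fully down and let it go.

Things in the scene. Friction and masses are not known exactly. Their poses are not given: they have to be found in the camera images.
- thin_spacer: The thinnest of three plain aluminium spacer blocks, alike but for thickness: 60 mm wide (own x), 22 mm thick (own y), 95 mm tall (own z). Loose, about 0.07 to 0.18 kg, standing upright on the worktop at the start, in no fixed order. Origin: centre of its underside
- middle_spacer: The middle one of three plain aluminium spacer blocks, alike but for thickness: 60 mm wide (own x), 28 mm thick (own y), 95 mm tall (own z). Loose, about 0.07 to 0.18 kg, standing upright on the worktop at the start, in no fixed order. Origin: centre of its underside
- thick_spacer: The thickest of three plain aluminium spacer blocks, alike but for thickness: 60 mm wide (own x), 34 mm thick (own y), 95 mm tall (own z). Loose, about 0.07 to 0.18 kg, standing upright on the worktop at the start, in no fixed order. Origin: centre of its underside
- jig: Packing jig fixed to the worktop: grey base plate 96 (own x) by 126 mm (own y), its top 8 mm above the worktop, carrying two upright steel jaws with parallel faces, 60 mm long (own x -30 to 30), 25 mm thick, tops 48 mm above the worktop: the fence (+y side) and the locked jaw (-y side, black screw knob reaching to y = -94 mm). Origin: middle of the underside, z up
- fence_face (a point): Middle of the foot of the fence's face, where it meets the base plate: jig x = 0, y = +20, z = 8 mm. The locked jaw faces it across the gap, towards jig -y, and its place is not given: the gap is 23.5 to 39.5 mm wide, differs each run and is found by trying. Axes as the jig's
- fence_top (a point): Middle of the fence's top edge above its face: jig x = 0, y = +20, z = 48 mm. The top edge of both faces has a 4 mm lead-in bevel at 45 degrees. A block too thick for the gap stops on the bevels with its underside at least 36 mm above the base plate; neither jaw yields. A thinner block has side play equal to gap minus its thickness. Axes as the jig's
- start_box: Start box fixed to the worktop: grey, 100 mm (own x) by 84 mm (own y), 44 mm high; its front faces own -x, towards the robot. Origin: centre of its underside, z up
- cover_hinge (a point): Middle of the guard cover's hinge axis, at the back of the start box at its x = +45 mm, 47 mm above the worktop; the axis runs along the box's y
- cover_tab (a point): Grip point on the guard cover's tab, an upright tongue 10 mm thick (along the hinge axis), 16 mm tall, sticking out 35 mm from the middle of the cover's front; the point is 24 mm out. Cover shut: 114 mm in front of the hinge axis and 12 mm above it, free space below. Pinched across its thickness it can turn between the fingers as the cover swings; it moves with the cover
- guard_cover (a joint): Guard cover, a bare aluminium hood 90 mm long, 80 mm wide, 24 mm high, about 60 g: 0 rad shut, grows as the tab rises and swings back, away from the robot; 2.2 rad is the stop, fully open. Let go below about 1.2 rad it falls shut; above about 1.4 rad it falls back to the stop and stays
- start_button (a joint): Black round push button, 32 mm across, axis upright on the start box at its x = -5 mm, y = 0, top 66 mm above the worktop when up; 0 m up, 0.006 m fully down. Sprung: fully down takes 5 N and it comes up when let go. Under the guard cover when that is shut

How it is judged:
On the way, in this order (a step that is already met when the one before it is completed fails the run):
1. the thickest spacer that fits stands in the jig's gap, down on its base (jaw_c0 is the middle of the locked jaw, 12.5 mm behind its face) (((z of thin_spacer in the frame of jig between 0.003 and 0.012 m and x of thin_spacer in the frame of jig between -0.02 and 0.02 m and y of thin_spacer in the frame of jig between -0.03 and 0.02 m and angle between thin_spacer's own z axis and vertical below 0.12 rad and y of jaw_c0 in the frame of jig above -0.0221 m) or (z of middle_spacer in the frame of jig between 0.003 and 0.012 m and x of middle_spacer in the frame of jig between -0.02 and 0.02 m and y of middle_spacer in the frame of jig between -0.03 and 0.02 m and angle between middle_spacer's own z axis and vertical below 0.12 rad and y of jaw_c0 in the frame of jig above -0.0281 m) or (z of thick_spacer in the frame of jig between 0.003 and 0.012 m and x of thick_spacer in the frame of jig between -0.02 and 0.02 m and y of thick_spacer in the frame of jig between -0.03 and 0.02 m and angle between thick_spacer's own z axis and vertical below 0.12 rad))), for 0.2 s.
2. the guard cover is flipped open (value of joint guard_cover above 1.5 rad), for 0.2 s.
3. the start button is pushed fully down (value of joint start_button above 0.0045 m), for 0.04 s.
At the end, for the whole second after the job is handed in: The thickest spacer that goes in (or the next, if that had under 1.6 mm play) stands still in the gap: within 4 mm of the base, 20 mm of mid-jaw, tilt under 0.12 rad. The other two stand on the worktop, tilt under 0.08 rad. Cover open beyond 1.5 rad; button up within 2 mm (((z of thin_spacer in the frame of jig between 0.003 and 0.012 m and x of thin_spacer in the frame of jig between -0.02 and 0.02 m and y of thin_spacer in the frame of jig between -0.03 and 0.02 m and angle between thin_spacer's own z axis and vertical below 0.12 rad and y of jaw_c0 in the frame of jig above -0.0221 m and linear speed of thin_spacer below 0.02 m/s and height (world z) of middle_spacer between -0.006 and 0.006 m and angle between each of middle_spacer, thick_spacer's own z axis and vertical below 0.08 rad and height (world z) of thick_spacer between -0.006 and 0.006 m) or (z of middle_spacer in the frame of jig between 0.003 and 0.012 m and x of middle_spacer in the frame of jig between -0.02 and 0.02 m and y of middle_spacer in the frame of jig between -0.03 and 0.02 m and angle between middle_spacer's own z axis and vertical below 0.12 rad and y of jaw_c0 in the frame of jig above -0.0281 m and linear speed of middle_spacer below 0.02 m/s and height (world z) of thin_spacer between -0.006 and 0.006 m and angle between each of thin_spacer, thick_spacer's own z axis and vertical below 0.08 rad and height (world z) of thick_spacer between -0.006 and 0.006 m) or (z of thick_spacer in the frame of jig between 0.003 and 0.012 m and x of thick_spacer in the frame of jig between -0.02 and 0.02 m and y of thick_spacer in the frame of jig between -0.03 and 0.02 m and angle between thick_spacer's own z axis and vertical below 0.12 rad and linear speed of thick_spacer below 0.02 m/s and height (world z) of thin_spacer between -0.006 and 0.006 m and angle between each of thin_spacer, middle_spacer's own z axis and vertical below 0.08 rad and height (world z) of middle_spacer between -0.006 and 0.006 m)) and value of joint guard_cover above 1.5 rad and value of joint start_button below 0.002 m); the robot touches nothing.
It also fails if it takes over 72 s, if anything falls off the work surface, if the arm or the gripper's body presses on something with over 40 N, if the wrist force passes 120 N, or if a joint passes its speed limit or range.

## Working session

There is one attempt and no reset: what is moved stays moved. The work goes in short steps, Python scripts to look and compute and a tool call to move; the robot and the scene stay as the last step left them, time stands still between calls to the robot, and variables do not carry over. Pictures are saved under pics/ and viewed, at most 10 in all, crops included, and the job is handed in when it is done.

Besides the shell and the picture viewer there is one more tool, called after "Request:" as name(argument=value, ...) on one line, values as JSON. play_rows: Moves the arm, as the interface text tells. Its arguments: {"type":"object","properties":{"translation":{"type":"array","items":{"type":"array","items":{"type":"number","minimum":-1,"maximum":1}}},"twist":{"type":"array","items":{"type":"array","items":{"type":"number","minimum":-1,"maximum":1}}},"gripper":{"type":"array","items":{"type":"number"}}},"required":["translation","twist","gripper"]}

```bash
ls; mkdir -p pics
python3 - <<'E'
from bench import robot
import cv2
o=robot.get_obs();print(o)
for c in ("top","side"):
    im=robot.snapshot(c);cv2.imwrite(f"pics/{c}0.png",im[:,:,::-1])
    for n in ["thin_spacer","middle_spacer","thick_spacer","jig","fence_top","fence_face","start_box","cover_hinge","cover_tab"]:
        for r in robot.spot_point(n,c)[:3]: print(c,n,[round(float(v),3) for v in r["centre"]],round(r["score"],2))
E
```

```text
pics
{'time': 0.0, 'joint_positions': array([ 1.06187904e+00,  8.79597429e-02,  1.37227184e+00, -1.73919153e-05,
        1.68355366e+00, -1.03112051e-01]), 'qvel': array([-0.00085589, -0.00086307,  0.00221281, -0.00019353,  0.00189958,
        0.00035537]), 'joint_torque': array([ 2.24430412e-03, -3.40177703e+01, -3.02431405e+01,  7.19612301e-02,
        3.27266380e-02, -1.39986269e-04]), 'tool_pos': array([0.21707655, 0.50523027, 0.40349217]), 'ee_rot': array([-3.13940993e+00, -2.08487754e-04,  2.73578525e+00]), 'wrist_force': array([-0.28988705, -1.24233649,  0.00473801]), 'wrist_torque': array([-0.03192668,  0.03992138,  0.02395664]), 'finger_force': 0.0, 'width': 0.0940007550543822}
top thin_spacer [0.511, 0.11, 0.0] 0.59
top middle_spacer [0.476, 0.244, -0.004] 0.88
top middle_spacer [0.573, 0.02, 0.011] 0.7
top thick_spacer [0.568, 0.207, 0.004] 0.81
top jig [0.572, 0.007, -0.001] 0.84
top jig [0.536, -0.186, 0.0] 0.66
top fence_top [0.574, 0.022, 0.046] 0.88
top fence_face [0.573, 0.02, 0.009] 0.69
top start_box [0.538, -0.189, 0.002] 0.87
top cover_hinge [0.583, -0.182, 0.047] 0.8
top cover_tab [0.465, -0.197, 0.059] 0.82
side thin_spacer [0.514, 0.111, -0.002] 0.83
side middle_spacer [0.476, 0.246, -0.004] 0.95
side thick_spacer [0.568, 0.21, 0.003] 0.74
side thick_spacer [0.571, 0.022, 0.046] 0.25
side jig [0.571, 0.006, -0.002] 0.96
side fence_top [0.579, -0.181, 0.049] 0.71
side fence_top [0.569, 0.023, 0.046] 0.68
side fence_face [0.573, 0.025, 0.006] 0.79
side start_box [0.533, -0.19, -0.005] 0.9
side cover_hinge [0.58, -0.179, 0.049] 0.86
side cover_tab [0.468, -0.189, 0.06] 0.84
```

View pics/top0.png

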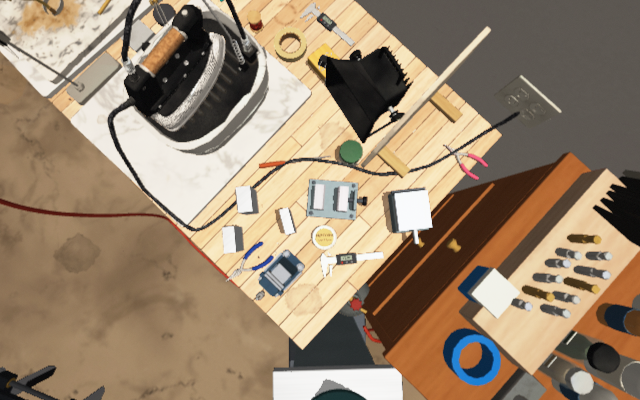

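View pics/side0.png

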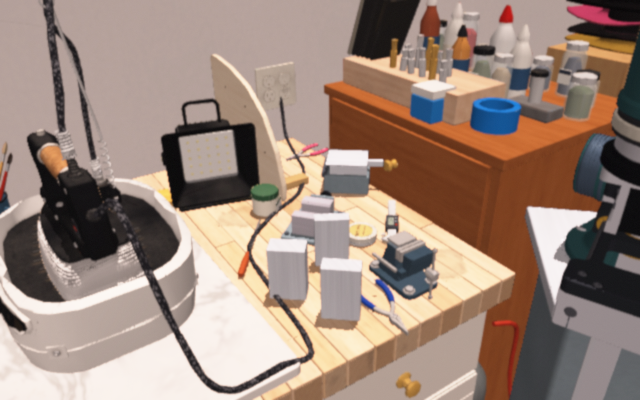

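The top view shows the jig at (333,198), spacers at (246,199), (287,220) and (232,239), and the start box with its tab at (416,238). Next: a close wrist view.

```bash
cat > h.py <<'E'
from bench import robot
import numpy as np, json, cv2
from scipy.spatial.transform import Rotation as Ro
def down(yaw): return Ro.from_euler('xyz',[np.pi,0,yaw])
def rows(p,R,grip,start=None,vmax=0.9):
    """print rows from the measured (or given) pose to p,R"""
    if start is None:
        o=robot.get_obs(); p0=o['tool_pos'];R0=Ro.from_euler('xyz',o['ee_rot'])
    else: p0,R0=start
    p=np.array(p,float); rv=(R0.inv()*R).as_rotvec()
    n=max(1,int(np.ceil(max(np.linalg.norm(p-p0)/(.04*vmax),np.linalg.norm(rv)/(.1*vmax)))))
    q,Q=p0,R0; T=[];W=[]
    for i in range(1,n+1):
        d=Q.inv().apply(p0+(p-p0)*i/n-q)/.04; w=rv/n/.1
        d=np.round(d,2);w=np.round(w,2);T.append(d.tolist());W.append(w.tolist())
        q=q+Q.apply(d*.04);Q=Q*Ro.from_rotvec(w*.1)
    for k in range(0,n,8):
        print(json.dumps({"translation":T[k:k+8],"twist":W[k:k+8],"gripper":[grip]*len(T[k:k+8])}))
    return q,Q
def yaw_near(yaw):
    return yaw
def proj(cam,P,m=None):
    m=m or robot.camera_model(cam)
    return cv2.projectPoints(np.array(P,float).reshape(-1,3),np.array(m['rvec']),np.array(m['tvec']),np.array(m['camera_matrix']),None)[0].reshape(-1,2)
def unproj(m,uv,z):
    K=np.array(m['camera_matrix']);R=cv2.Rodrigues(np.array(m['rvec']))[0];t=np.array(m['tvec']).ravel()
    uv=np.array(uv,float).reshape(-1,2)
    d=np.c_[uv,np.ones(len(uv))]@np.linalg.inv(K).T@R; c=-R.T@t
    return c+d*((z-c[2])/d[:,2])[:,None]
E
python3 - <<'E'
from h import *
m=robot.camera_model("wrist");print(m['camera_matrix'])
R=cv2.Rodrigues(np.array(m['rvec']))[0]; c=-R.T@np.array(m['tvec']).ravel();print("cam",c,R[2])
rows([0.50,0.13,0.46],down(2.736),1)
E
```

```text
[[325.87782074   0.         320.82302739]
 [  0.         325.87782074 199.42211098]
 [  0.           0.           1.        ]]
cam [0.1456669  0.53593202 0.3846794 ] [ 0.24304965 -0.10404355 -0.96441786]
{"translation": [[-0.73, -0.42, -0.1], [-0.73, -0.41, -0.1], [-0.73, -0.42, -0.1], [-0.72, -0.42, -0.1], [-0.73, -0.41, -0.09], [-0.73, -0.42, -0.1], [-0.73, -0.41, -0.1], [-0.73, -0.42, -0.1]], "twist": [[0.0, -0.0, -0.0], [0.0, -0.0, -0.0], [0.0, -0.0, -0.0], [0.0, -0.0, -0.0], [0.0, -0.0, -0.0], [0.0, -0.0, -0.0], [0.0, -0.0, -0.0], [0.0, -0.0, -0.0]], "gripper": [1, 1, 1, 1, 1, 1, 1, 1]}
{"translation": [[-0.73, -0.42, -0.1], [-0.73, -0.41, -0.1], [-0.73, -0.42, -0.1], [-0.72, -0.42, -0.1], [-0.73, -0.41, -0.09], [-0.73, -0.42, -0.1]], "twist": [[0.0, -0.0, -0.0], [0.0, -0.0, -0.0], [0.0, -0.0, -0.0], [0.0, -0.0, -0.0], [0.0, -0.0, -0.0], [0.0, -0.0, -0.0]], "gripper": [1, 1, 1, 1, 1, 1]}
```

Request:
play_rows(translation=[[-0.73,-0.42,-0.1],[-0.73,-0.42,-0.1],[-0.73,-0.42,-0.1],[-0.73,-0.42,-0.1],[-0.73,-0.42,-0.1],[-0.73,-0.42,-0.1],[-0.73,-0.42,-0.1],[-0.73,-0.42,-0.1]], twist=[[0,0,0],[0,0,0],[0,0,0],[0,0,0],[0,0,0],[0,0,0],[0,0,0],[0,0,0]], gripper=[1,1,1,1,1,1,1,1])

```text
time: 1.8
tool_pos: [0.3792, 0.2884, 0.4371]
ee_rot: [3.141, 0.0, 2.736]
wrist_force: [0.4, -0.3, -0.3]
width: 0.0937
finger_force: 0.0
```

Request:
play_rows(translation=[[-0.73,-0.42,-0.1],[-0.73,-0.42,-0.1],[-0.73,-0.42,-0.1],[-0.73,-0.42,-0.1],[-0.73,-0.42,-0.1],[-0.73,-0.42,-0.1],[0,0,0],[0,0,0]], twist=[[0,0,0],[0,0,0],[0,0,0],[0,0,0],[0,0,0],[0,0,0],[0,0,0],[0,0,0]], gripper=[1,1,1,1,1,1,1,1])

```text
time: 2.6
tool_pos: [0.5001, 0.1274, 0.4605]
ee_rot: [3.141, -0.001, 2.734]
wrist_force: [-0.4, -0.4, 0.3]
width: 0.094
finger_force: 0.0
```

Run:
```python
from h import *
m=robot.camera_model("wrist")
im=robot.snapshot("wrist");cv2.imwrite("pics/w1.png",im[:,:,::-1])
np.savez("w1.npz",**{k:np.array(m[k]) for k in m})
for n in ["thin_spacer","middle_spacer","thick_spacer","jig","fence_top","fence_face","start_box"]:
    for r in robot.spot_point(n,"wrist")[:3]: print(n,[round(float(v),3) for v in r["centre"]],round(r["score"],2))
```

```text
thin_spacer [0.566, 0.0, -0.001] 0.67
thin_spacer [0.513, 0.111, -0.004] 0.64
middle_spacer [0.478, 0.242, -0.001] 0.62
thick_spacer [0.565, 0.212, 0.001] 0.87
jig [0.566, -0.0, -0.002] 0.78
fence_top [0.574, 0.022, 0.048] 0.64
fence_top [0.478, 0.244, -0.003] 0.25
fence_face [0.574, 0.024, 0.01] 0.86
start_box [0.532, -0.186, -0.003] 0.59
```

View pics/w1.png

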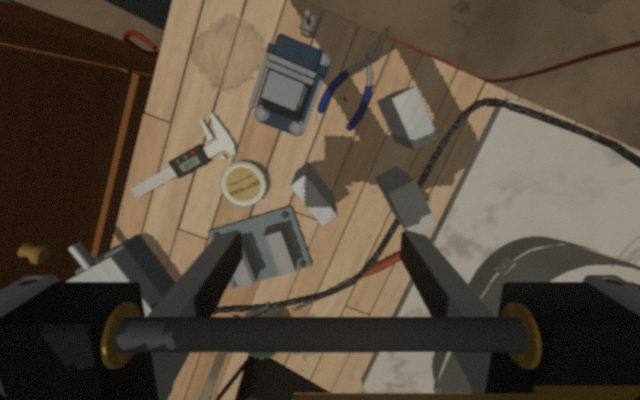

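The wrist view shows the jig at (262,245), thin spacer at (313,193), thick at (405,198), middle at (408,117). I'll look at the jig closer and square-on.

Run:
```python
from h import *
rows([0.580,0.005,0.32],down(3.04),1)
```

```text
{"translation": [[-0.51, -0.34, 0.59], [-0.49, -0.37, 0.58], [-0.48, -0.39, 0.59], [-0.45, -0.41, 0.59], [-0.44, -0.44, 0.58], [-0.41, -0.45, 0.59]], "twist": [[0.0, 0.0, -0.5], [0.0, 0.0, -0.5], [0.0, 0.0, -0.5], [0.0, 0.0, -0.5], [0.0, 0.0, -0.5], [0.0, 0.0, -0.5]], "gripper": [1, 1, 1, 1, 1, 1]}
```

Request:
play_rows(translation=[[-0.51,-0.34,0.59],[-0.49,-0.37,0.58],[-0.48,-0.39,0.59],[-0.45,-0.41,0.59],[-0.44,-0.44,0.58],[-0.41,-0.45,0.59],[0,0,0],[0,0,0]], twist=[[0,0,-0.5],[0,0,-0.5],[0,0,-0.5],[0,0,-0.5],[0,0,-0.5],[0,0,-0.5],[0,0,0],[0,0,0]], gripper=[1,1,1,1,1,1,1,1])

```text
time: 3.8
tool_pos: [0.5803, 0.0045, 0.3194]
ee_rot: [3.141, -0.002, 3.035]
wrist_force: [0.2, -0.2, -0.2]
width: 0.0934
finger_force: 0.0
```

Run:
```python
from h import *
m=robot.camera_model("wrist")
im=robot.snapshot("wrist")
np.savez("w2.npz",**{k:np.array(m[k]) for k in m})
print(robot.get_obs()['tool_pos'])
cv2.imwrite("pics/w2full.png",im[:,:,::-1])
cv2.imwrite("pics/w2.png",cv2.resize(im[100:290,180:460,::-1],None,fx=2.8,fy=2.8,interpolation=cv2.INTER_CUBIC))
```

```text
[0.5803526  0.00496891 0.32067297]
```

View pics/w2.png

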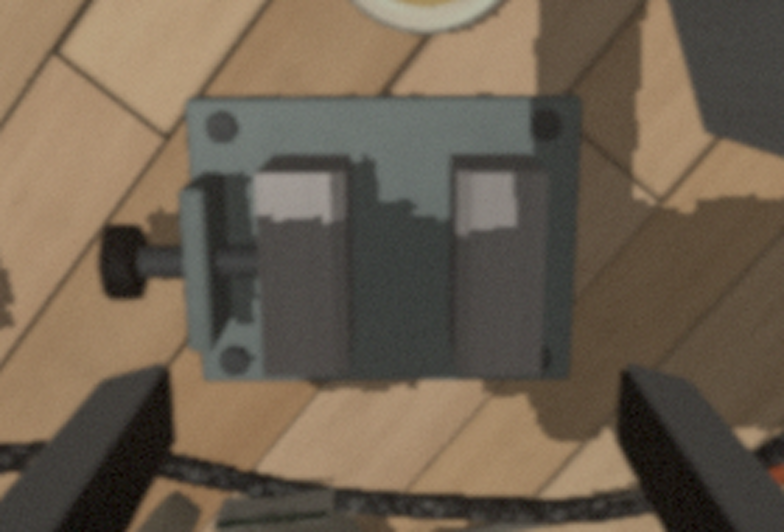

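The crop shows the jig square to the view: jaw at x 255–348, fence at 452–548, gap between them. I'll measure it from intensity profiles.

Run:
```python
from h import *
im=cv2.imread("pics/w2full.png");m=dict(np.load("w2.npz"))
g=im.astype(float).mean(2)
for r0,r1 in ((164,174),(190,205),(210,225)):
    p=g[r0:r1].mean(0)
    print(r0,"cols 265..380:",[int(v) for v in p[265:380]])
# base plate corners in crop px -> world at z=8mm
c=np.array([[188,98],[580,98],[205,378],[570,380]])/2.8+[180,100]
print(unproj(m,c,.008).round(4))
```

```text
164 cols 265..380: [62, 61, 68, 85, 101, 120, 137, 146, 148, 150, 151, 151, 150, 150, 150, 150, 150, 150, 150, 150, 149, 150, 149, 148, 148, 146, 148, 147, 148, 149, 149, 146, 132, 111, 97, 93, 94, 88, 75, 60, 56, 58, 60, 61, 62, 60, 60, 62, 63, 71, 85, 95, 99, 99, 99, 99, 99, 96, 95, 94, 93, 96, 100, 102, 105, 106, 107, 107, 106, 107, 107, 107, 106, 106, 100, 86, 72, 77, 94, 107, 111, 112, 115, 120, 126, 130, 131, 133, 133, 134, 133, 132, 131, 133, 132, 134, 131, 125, 110, 90, 76, 73, 71, 71, 72, 74, 73, 73, 75, 72, 67, 63, 59, 59, 58]
190 cols 265..380: [59, 59, 59, 59, 61, 64, 71, 75, 74, 72, 73, 74, 73, 72, 72, 74, 73, 74, 74, 74, 74, 74, 74, 74, 73, 72, 72, 73, 73, 73, 73, 74, 74, 71, 68, 66, 66, 65, 60, 55, 53, 56, 59, 60, 60, 61, 60, 59, 60, 60, 61, 59, 60, 59, 60, 60, 60, 59, 60, 60, 60, 60, 60, 59, 60, 59, 60, 60, 59, 59, 60, 60, 59, 59, 57, 53, 51, 54, 60, 65, 65, 65, 67, 69, 71, 71, 71, 73, 72, 72, 73, 73, 73, 72, 73, 73, 73, 73, 73, 73, 73, 72, 72, 73, 72, 73, 73, 74, 71, 67, 60, 59, 60, 59, 58]
210 cols 265..380: [85, 85, 86, 88, 91, 98, 101, 100, 88, 78, 73, 73, 73, 73, 73, 73, 74, 74, 75, 75, 74, 74, 74, 75, 74, 74, 73, 72, 73, 73, 73, 73, 73, 72, 70, 68, 66, 66, 64, 57, 54, 56, 58, 60, 61, 61, 60, 60, 61, 60, 61, 60, 61, 62, 60, 61, 60, 60, 61, 60, 60, 59, 60, 59, 61, 61, 60, 60, 61, 60, 60, 60, 60, 60, 58, 54, 51, 56, 63, 66, 67, 67, 69, 71, 71, 72, 73, 72, 73, 73, 74, 72, 73, 74, 74, 74, 73, 74, 75, 74, 74, 73, 72, 72, 72, 73, 73, 71, 67, 60, 59, 58, 59, 59, 59]
[[ 0.5166 -0.0534  0.008 ]
 [ 0.5298  0.0691  0.008 ]
 [ 0.61   -0.0632  0.008 ]
 [ 0.6241  0.0606  0.008 ]]
```

Run:
```python
from h import *
m=dict(np.load("w2.npz")); r=197
def D(a,b,z):
    A=unproj(m,[[a,r],[b,r]],z); return round(1000*np.linalg.norm(A[1]-A[0]),2),A.mean(0).round(4)
print("gap z44",D(303,342.7,.044),"gap z8",D(306.3,339.5,.008))
print("tops (21mm)",D(270.5,298.7,.048),D(347.8,374.5,.048),"bevel tops (gap+8)",D(298.7,347.8,.048))
c=np.array([[188,98],[580,98],[205,378],[570,380]])/2.8+[180,100]
P=unproj(m,c,.008); print("jig ctr",P.mean(0),"yaw",np.arctan2(*(P[1]+P[3]-P[0]-P[2])[[1,0]])-np.pi/2,[np.linalg.norm(P[1]-P[0]),np.linalg.norm(P[2]-P[0])])
# spacer quads: project hypotheses into w1? save candidate top-face fit
m1=dict(np.load("w1.npz"))
im=cv2.imread("pics/w1.png")
cv2.imwrite("pics/w1c.png",cv2.resize(im[70:240,280:450],None,fx=3.5,fy=3.5,interpolation=cv2.INTER_CUBIC))
```

```text
gap z44 (np.float64(32.19), array([0.5703, 0.0076, 0.044 ])) gap z8 (np.float64(30.71), array([0.5798, 0.0069, 0.008 ]))
tops (21mm) (np.float64(22.5), array([ 0.566 , -0.0226,  0.048 ])) (np.float64(21.32), array([0.5726, 0.0381, 0.048 ])) bevel tops (gap+8) (np.float64(39.19), array([0.5693, 0.008 , 0.048 ]))
jig ctr [0.57014248 0.0032716  0.008     ] yaw -0.1106084704892567 [np.float64(0.12314771542094032), np.float64(0.0939394042559442)]
```

View pics/w1c.png

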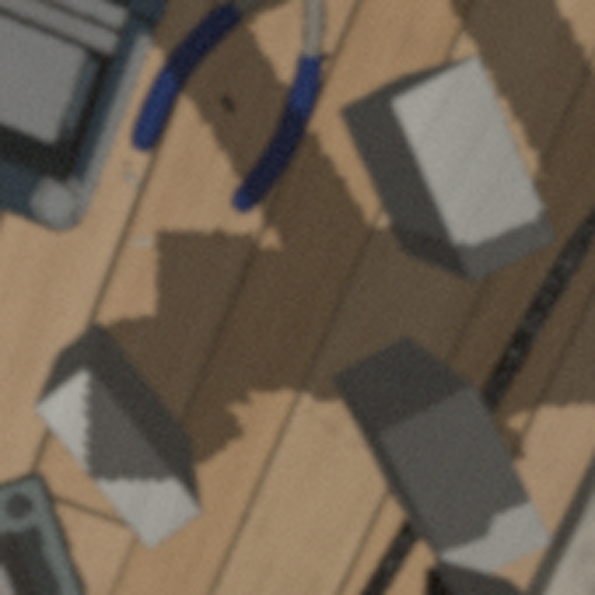

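Run:
```python
from h import *
m=dict(np.load("w1.npz"))
for n,c in {"A":[[392,98],[472,57],[548,210],[465,250]],"B":[[380,432],[475,388],[548,543],[440,560]],"C":[[38,408],[90,370],[200,512],[152,547]]}.items():
    P=unproj(m,np.array(c)/3.5+[280,70],.095)
    L=[np.linalg.norm(P[i]-P[(i+1)%4]).round(4) for i in range(4)]
    print(n,P.mean(0).round(4),L,"yaw12,03",[round(float(np.arctan2(*(P[b]-P[a])[[1,0]])),3) for a,b in((1,2),(0,3))])
g=down(0)
```

```text
A [0.4704 0.2448 0.095 ] [np.float64(0.025), np.float64(0.0502), np.float64(0.0265), np.float64(0.0499)] yaw12,03 [0.133, 0.103]
B [0.5641 0.2096 0.095 ] [np.float64(0.0319), np.float64(0.0577), np.float64(0.0348), np.float64(0.0478)] yaw12,03 [0.086, 0.063]
C [0.515  0.1136 0.095 ] [np.float64(0.0202), np.float64(0.0575), np.float64(0.0193), np.float64(0.058)] yaw12,03 [0.236, 0.252]
```

A is the middle (28 mm class) spacer, and the gap measures about 31–32 mm, so I'm using the middle spacer. Next: go above it.

Run:
```python
from h import *
s=rows([0.474,0.244,0.32],down(3.14+.12),1)
rows([0.474,0.244,0.25],down(3.14+.12),1,s)
```

```text
{"translation": [[0.41, 0.71, 0.0], [0.39, 0.72, 0.0], [0.37, 0.73, 0.01], [0.35, 0.74, -0.0], [0.33, 0.74, 0.0], [0.3, 0.76, 0.0], [0.29, 0.77, 0.01], [0.26, 0.77, -0.0]], "twist": [[0.0, 0.0, -0.28], [0.0, 0.0, -0.28], [0.0, 0.0, -0.28], [0.0, 0.0, -0.28], [0.0, 0.0, -0.28], [0.0, 0.0, -0.28], [0.0, 0.0, -0.28], [0.0, 0.0, -0.28]], "gripper": [1, 1, 1, 1, 1, 1, 1, 1]}
{"translation": [[0.0, 0.0, 0.87], [0.0, 0.0, 0.88]], "twist": [[0.0, 0.0, -0.0], [0.0, 0.0, -0.0]], "gripper": [1, 1]}
```

Request:
play_rows(translation=[[0.41,0.71,0],[0.39,0.72,0],[0.37,0.73,0.0],[0.35,0.74,0],[0.33,0.74,0],[0.3,0.76,0],[0.29,0.77,0],[0.26,0.77,0]], twist=[[0,0,-0.28],[0,0,-0.28],[0,0,-0.28],[0,0,-0.28],[0,0,-0.28],[0,0,-0.28],[0,0,-0.28],[0,0,-0.28]], gripper=[1,1,1,1,1,1,1,1])

```text
time: 4.65
tool_pos: [0.4726, 0.2455, 0.3224]
ee_rot: [3.14, 0.004, -3.021]
wrist_force: [0.2, 0.7, -0.4]
width: 0.0942
finger_force: 0.0
```

Run:
```python
from h import *
im=robot.snapshot("wrist");cv2.imwrite("pics/w3.png",im[:,:,::-1])
for n in ["middle_spacer"]:
    for r in robot.spot_point(n,"wrist")[:3]: print(n,[round(float(v),3) for v in r["centre"]],round(r["score"],2))
o=robot.get_obs();print(o['tool_pos'],o['ee_rot'])
m=robot.camera_model("wrist")
print(proj("wrist",[[.474+a*.03,.244+b*.014,.095] for a,b in((-1,-1),(-1,1),(1,1),(1,-1))],m).round())
```

```text
middle_spacer [0.48, 0.241, -0.002] 0.78
[0.47182285 0.24706839 0.32228363] [ 3.13870181  0.00324637 -3.01704438]
[[298. 185.]
 [341. 190.]
 [329. 272.]
 [289. 268.]]
```

View pics/w3.png

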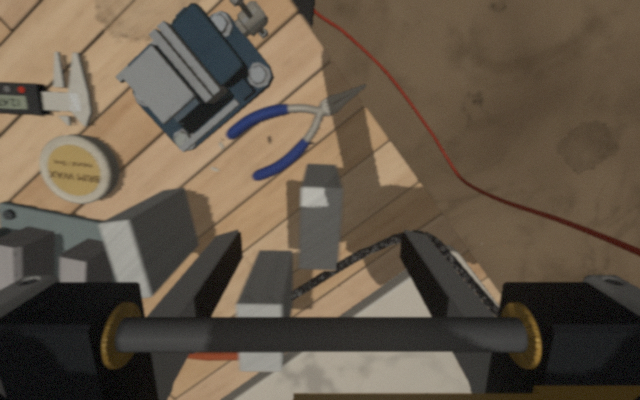

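The middle spacer's top spans cols 300–340, rows 187–268, centred between the fingers and aligned with them. Descend and close.

Request:
play_rows(translation=[[-0.07,0,0.6],[0,0,0.6],[0,0,0.6],[0,0,0],[0,0,0],[0,0,0],[0,0,0],[0,0,0]], twist=[[0,0,0],[0,0,0],[0,0,0],[0,0,0],[0,0,0],[0,0,0],[0,0,0],[0,0,0]], gripper=[1,1,1,1,-1,-1,-1,-1])

```text
time: 5.55
tool_pos: [0.4772, 0.2438, 0.2493]
ee_rot: [3.141, 0.002, -3.024]
wrist_force: [-0.3, 0.5, -0.0]
width: 0.0656
finger_force: 0.0
```

Request:
play_rows(translation=[[0,0,0],[0,0,0],[0,0,0],[0,0,0]], twist=[[0,0,0],[0,0,0],[0,0,0],[0,0,0]], gripper=[-1,-1,-1,-1])

```text
time: 5.95
tool_pos: [0.4768, 0.2437, 0.2478]
ee_rot: [3.142, -0.0, -3.023]
wrist_force: [0.2, -0.4, 0.5]
width: 0.0336
finger_force: 0.0
```

Request:
play_rows(translation=[[0,0,0],[0,0,0],[0,0,0],[0,0,0]], twist=[[0,0,0],[0,0,0],[0,0,0],[0,0,0]], gripper=[-1,-1,-1,-1])

```text
time: 6.35
tool_pos: [0.4768, 0.2437, 0.2478]
ee_rot: [3.142, -0.0, -3.023]
wrist_force: [-0.3, 0.4, -0.1]
width: 0.028
finger_force: 29.7
```

Run:
```python
from h import *
o=robot.get_obs();print(o['width'],o['finger_force'],o['tool_pos'])
p=o['tool_pos']; R0=Ro.from_euler('xyz',o['ee_rot'])
s=rows([p[0],p[1],p[2]+.11],R0,-1)
# gap centre: jig frame x=0,y=20-15.7
for jc in ([.5701,.0033],):
    y=-.1106; t=np.array(jc)+[-np.sin(y)*.0045,np.cos(y)*.0045];print(t)
s=rows([t[0],t[1],p[2]+.11],down(np.pi+y),-1,s)
```

```text
0.028002220505204872 29.670127630233765 [0.47680289 0.24368291 0.24782158]
{"translation": [[0.0, 0.0, -0.69], [0.0, 0.0, -0.68], [0.0, 0.0, -0.69], [0.0, 0.0, -0.69]], "twist": [[0.0, 0.0, 0.0], [0.0, 0.0, 0.0], [0.0, 0.0, 0.0], [0.0, 0.0, 0.0]], "gripper": [-1, -1, -1, -1]}
[0.57059669 0.00777251]
{"translation": [[-0.2, -0.77, -0.0], [-0.23, -0.76, -0.0], [-0.25, -0.75, -0.0], [-0.27, -0.75, -0.0], [-0.29, -0.73, -0.0], [-0.31, -0.73, -0.0], [-0.34, -0.72, -0.0], [-0.35, -0.71, -0.0]], "twist": [[0.0, -0.0, 0.29], [0.0, -0.0, 0.29], [0.0, -0.0, 0.29], [0.0, -0.0, 0.29], [0.0, -0.0, 0.29], [0.0, -0.0, 0.29], [0.0, -0.0, 0.29], [0.0, -0.0, 0.29]], "gripper": [-1, -1, -1, -1, -1, -1, -1, -1]}
```

Request:
play_rows(translation=[[0,0,-0.75],[0,0,-0.75],[0,0,-0.75],[0,0,-0.75],[0,0,0]], twist=[[0,0,0],[0,0,0],[0,0,0],[0,0,0],[0,0,0]], gripper=[-1,-1,-1,-1,-1])

```text
time: 6.85
tool_pos: [0.4775, 0.244, 0.3731]
ee_rot: [3.139, 0.01, -3.023]
wrist_force: [0.2, 1.0, -1.0]
width: 0.0276
finger_force: 29.7
```

Request:
play_rows(translation=[[-0.2,-0.77,0],[-0.23,-0.76,0],[-0.25,-0.75,0],[-0.27,-0.75,0],[-0.29,-0.73,0],[-0.31,-0.73,0],[-0.34,-0.72,0],[-0.35,-0.71,0]], twist=[[0,0,0.29],[0,0,0.29],[0,0,0.29],[0,0,0.29],[0,0,0.29],[0,0,0.29],[0,0,0.29],[0,0,0.29]], gripper=[-1,-1,-1,-1,-1,-1,-1,-1])

```text
time: 7.65
tool_pos: [0.5707, 0.0066, 0.3656]
ee_rot: [3.142, -0.003, 3.027]
wrist_force: [0.2, 0.5, -0.9]
width: 0.0284
finger_force: 29.7
```

Request:
play_rows(translation=[[0,0,0],[0,0,0]], twist=[[0,0,0],[0,0,0]], gripper=[-1,-1])

```text
time: 7.85
tool_pos: [0.5705, 0.0074, 0.3659]
ee_rot: [3.141, -0.003, 3.027]
wrist_force: [0.1, 0.3, -1.3]
width: 0.0283
finger_force: 29.7
```

Run:
```python
from h import *
o=robot.get_obs();print(o['tool_pos'],o['ee_rot'],o['width'])
p=o['tool_pos']
s=rows([.5706,.0076,.32],down(np.pi-.11),-1)
im=robot.snapshot("wrist");cv2.imwrite("pics/w4.png",cv2.resize(im[100:290,180:460,::-1],None,fx=2.8,fy=2.8,interpolation=cv2.INTER_CUBIC))
for r in robot.spot_point("fence_top","wrist")[:3]: print([round(float(v),3) for v in r["centre"]],round(r["score"],2))
```

```text
[0.57047514 0.00743215 0.36589466] [ 3.14095485 -0.00333643  3.02662484] 0.028311244851882883
{"translation": [[-0.0, 0.0, 0.57], [-0.01, 0.0, 0.58]], "twist": [[0.0, -0.02, -0.02], [0.0, -0.02, -0.02]], "gripper": [-1, -1]}
[0.574, 0.022, 0.044] 0.72
```

View pics/w4.png

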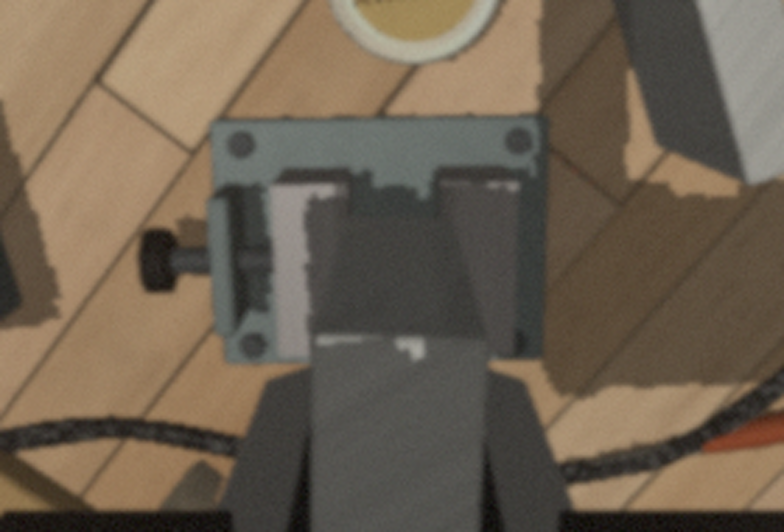

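The held block's lower edge (338–455) is centred over the gap (348–440 at that row). Lowering.

Request:
play_rows(translation=[[0,0,0.6],[0,0,0.6],[0,0,0.4],[0,0,0.2],[0,0,0.15],[0,0,0.15]], twist=[[0,-0.02,0],[0,0,0],[0,0,0],[0,0,0],[0,0,0],[0,0,0]], gripper=[-1,-1,-1,-1,-1,-1])

```text
time: 8.55
tool_pos: [0.5709, 0.0084, 0.2846]
ee_rot: [3.141, 0.004, 3.029]
wrist_force: [-0.8, 0.1, -0.9]
width: 0.0277
finger_force: 29.8
```

Request:
play_rows(translation=[[0,0,0.2],[0,0,0.2],[0,0,0.15],[0,0,0.1],[0,0,0.05],[0,0,0]], twist=[[0,0,0],[0,0,0],[0,0,0],[0,0,0],[0,0,0],[0,0,0]], gripper=[-1,-1,-1,-1,-1,-1])

```text
time: 9.15
tool_pos: [0.5708, 0.0078, 0.256]
ee_rot: [3.141, 0.002, 3.028]
wrist_force: [-0.2, -0.7, -0.0]
width: 0.028
finger_force: 29.8
```

Request:
play_rows(translation=[[0,0,0],[0,0,0],[0,0,0],[0,0,0],[0,0,0],[0,0,0],[0,0,0],[0,0,0]], twist=[[0,0,0],[0,0,0],[0,0,0],[0,0,0],[0,0,0],[0,0,0],[0,0,0],[0,0,0]], gripper=[0.5,0.5,0.5,0.5,0.5,0.5,0.5,0.5])

```text
time: 9.95
tool_pos: [0.5708, 0.0079, 0.2559]
ee_rot: [3.141, 0.002, 3.028]
wrist_force: [0.9, 0.2, -0.6]
width: 0.0704
finger_force: 0.0
```

Request:
play_rows(translation=[[0,0,-0.8],[0,0,-0.8],[0,0,-0.8],[0,0,-0.4],[0,0,0]], twist=[[0,0,0],[0,0,0],[0,0,0],[0,0,0],[0,0,0]], gripper=[0.5,0.5,0.5,0.5,0.5])

```text
time: 10.45
tool_pos: [0.571, 0.0079, 0.3716]
ee_rot: [3.141, 0.009, 3.028]
wrist_force: [-0.0, -0.7, -0.1]
width: 0.0705
finger_force: 0.0
```

Run:
```python
from h import *
o=robot.get_obs();print(o['tool_pos'],o['ee_rot'],o['width'])
for c in ("wrist","side","top"):
    im=robot.snapshot(c)
    for n in ["middle_spacer","cover_tab","start_box","cover_hinge"]:
        for r in robot.spot_point(n,c)[:2]: print(c,n,[round(float(v),3) for v in r["centre"]],round(r["score"],2))
s=rows([.455,-.19,.36],down(np.pi),0.5)
```

```text
[0.57099765 0.00785579 0.37163894] [3.14128962 0.00914473 3.02781422] 0.07051783109455491
wrist middle_spacer [0.573, 0.008, 0.006] 0.66
wrist cover_tab [0.467, -0.195, 0.057] 0.71
wrist start_box [0.531, -0.19, -0.0] 0.55
wrist cover_hinge [0.583, -0.183, 0.05] 0.93
side middle_spacer [0.576, 0.007, 0.006] 0.97
side middle_spacer [0.576, -0.178, 0.049] 0.31
side cover_tab [0.467, -0.191, 0.061] 0.96
side start_box [0.534, -0.19, 0.001] 0.57
side cover_hinge [0.581, -0.178, 0.049] 0.88
side cover_hinge [0.535, -0.187, -0.002] 0.65
top middle_spacer [0.574, 0.007, 0.005] 0.58
top cover_tab [0.465, -0.196, 0.061] 0.91
top start_box [0.535, -0.188, 0.0] 0.57
top cover_hinge [0.584, -0.182, 0.046] 0.64
top cover_hinge [0.511, 0.113, 0.003] 0.39
{"translation": [[0.33, -0.75, 0.03], [0.34, -0.74, 0.02], [0.36, -0.74, 0.03], [0.36, -0.73, 0.03], [0.38, -0.73, 0.03], [0.39, -0.72, 0.02], [0.4, -0.71, 0.03]], "twist": [[-0.0, 0.0, -0.16], [-0.0, 0.0, -0.16], [-0.0, 0.0, -0.16], [-0.0, 0.0, -0.16], [-0.0, 0.0, -0.16], [-0.0, 0.0, -0.16], [-0.0, 0.0, -0.16]], "gripper": [0.5, 0.5, 0.5, 0.5, 0.5, 0.5, 0.5]}
```

Spacer seated (z≈6 mm, on jig centre). Now the cover tab.

Run:
```python
from h import *
s=rows([.466,-.194,.36],down(np.pi+.11),0.2)
```

```text
{"translation": [[0.29, -0.76, 0.03], [0.31, -0.75, 0.03], [0.34, -0.74, 0.02], [0.36, -0.72, 0.03], [0.38, -0.72, 0.03], [0.41, -0.7, 0.03], [0.43, -0.69, 0.02]], "twist": [[-0.0, 0.0, -0.32], [-0.0, 0.0, -0.32], [-0.0, 0.0, -0.32], [-0.0, 0.0, -0.32], [-0.0, 0.0, -0.32], [-0.0, 0.0, -0.32], [-0.0, 0.0, -0.32]], "gripper": [0.2, 0.2, 0.2, 0.2, 0.2, 0.2, 0.2]}
```

Request:
play_rows(translation=[[0.29,-0.76,0.03],[0.31,-0.75,0.03],[0.34,-0.74,0.03],[0.36,-0.72,0.03],[0.38,-0.72,0.03],[0.41,-0.7,0.03],[0.43,-0.69,0.03],[0,0,0]], twist=[[0,0,-0.32],[0,0,-0.32],[0,0,-0.32],[0,0,-0.32],[0,0,-0.32],[0,0,-0.32],[0,0,-0.32],[0,0,0]], gripper=[0.2,0.2,0.2,0.2,0.2,0.2,0.2,0.2])

```text
time: 12.0
tool_pos: [0.4645, -0.1965, 0.3593]
ee_rot: [-3.14, 0.001, -3.036]
wrist_force: [-0.8, 0.1, 0.5]
width: 0.0561
finger_force: 0.0
```

Run:
```python
from h import *
o=robot.get_obs();print(o['tool_pos'],o['ee_rot'],o['joint_positions'])
m=robot.camera_model("wrist")
im=robot.snapshot("wrist");cv2.imwrite("pics/w5.png",im[:,:,::-1])
np.savez("w5.npz",**{k:np.array(m[k]) for k in m})
for n in ["cover_tab","cover_hinge","start_box"]:
    for r in robot.spot_point(n,"wrist")[:2]: print(n,[round(float(v),3) for v in r["centre"]],round(r["score"],2))
for r in robot.recognise("guard_cover","wrist")[:2]: print([round(float(v),3) for v in r["centre"]],round(r["score"],2))
```

```text
[ 0.46453181 -0.19645671  0.35931121] [-3.13995507e+00  1.28033669e-03 -3.03593610e+00] [-5.12379789e-01 -1.77027744e-03  1.55290322e+00 -5.92883100e-04
  1.58846733e+00 -2.18884269e+00]
cover_tab [0.464, -0.196, 0.057] 0.64
cover_hinge [0.581, -0.184, 0.048] 0.73
start_box [0.535, -0.19, -0.004] 0.87
```

View pics/w5.png

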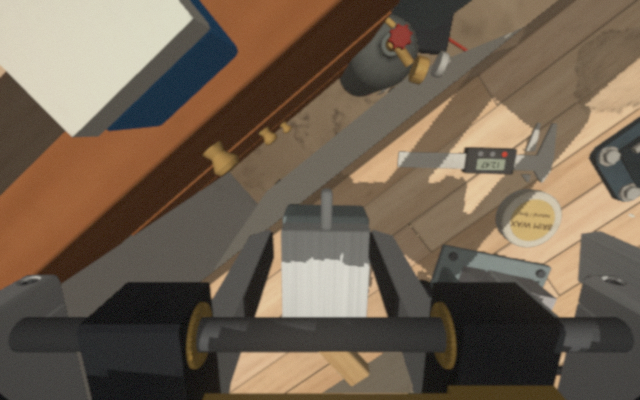

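Run:
```python
from h import *
ms={"w":dict(np.load("w5.npz")),"t":robot.camera_model("top"),"s":robot.camera_model("side")}
def ray(m,uv):
    K=np.array(m['camera_matrix']);R=cv2.Rodrigues(np.array(m['rvec']))[0];c=-R.T@np.array(m['tvec']).ravel()
    d=R.T@np.linalg.inv(K)@[*uv,1];return c,d/np.linalg.norm(d)
def tri(*obs):
    A=0;b=0
    for k,uv in obs:
        c,d=ray(ms[k],uv);P=np.eye(3)-np.outer(d,d);A=A+P;b=b+P@c
    x=np.linalg.solve(A,b); return x.round(3),[round(float(np.linalg.norm(np.cross(x-ray(ms[k],uv)[0],ray(ms[k],uv)[1]))),3) for k,uv in obs]
for n,o in {"knobTW":(("t",(454,246)),("w",(220,158))),"knobTS":(("t",(454,246)),("s",(391,165))),"knob2TW":(("t",(420,243)),("w",(220,158))),"knobSW":(("s",(391,165)),("w",(220,158))),
 "whitecornTW":(("t",(498,318)),("w",(75,135))),"whitecornTW2":(("t",(460,288)),("w",(75,135)))}.items(): print(n,*tri(*o))
t=cv2.imread("pics/top0.png");s=cv2.imread("pics/side0.png")
a=cv2.resize(t[130:380,330:580],(500,500),interpolation=cv2.INTER_CUBIC);b=cv2.resize(s[60:260,300:460],(400,500)[:2],interpolation=cv2.INTER_CUBIC)
cv2.imwrite("pics/cab.png",cv2.resize(np.hstack([a,cv2.resize(s[50:250,300:500],(500,500))]),(800,400)))
```

```text
knobTW [ 0.446 -0.303  0.007] [0.001, 0.001]
knobTS [ 0.445 -0.306  0.003] [0.001, 0.001]
knob2TW [ 0.453 -0.275 -0.043] [0.04, 0.04]
knobSW [ 0.445 -0.303  0.004] [0.001, 0.001]
whitecornTW [ 0.371 -0.194  0.389] [0.023, 0.023]
whitecornTW2 [ 0.39  -0.183  0.358] [0.009, 0.009]
```

View pics/cab.png

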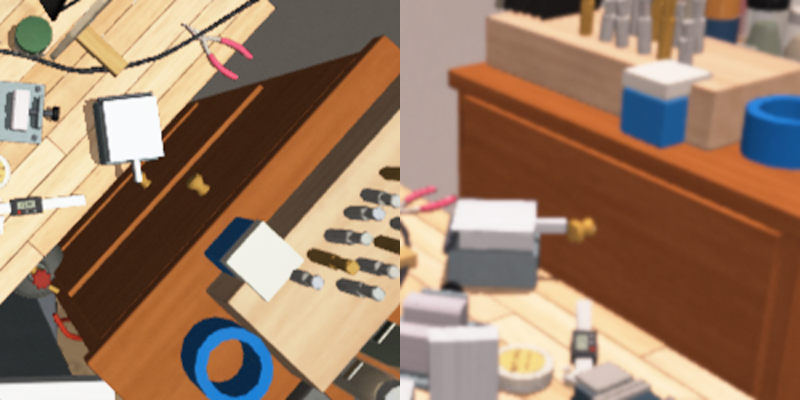

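The knob is at (0.446,−0.303,0.005). The cabinet stands above the worktop beside the box, so I'm checking its edge against the gripper body.

Run:
```python
from h import *
ms={"w":dict(np.load("w5.npz")),"t":robot.camera_model("top"),"s":robot.camera_model("side")}
def ray(m,uv):
    K=np.array(m['camera_matrix']);R=cv2.Rodrigues(np.array(m['rvec']))[0];c=-R.T@np.array(m['tvec']).ravel()
    d=R.T@np.linalg.inv(K)@[*uv,1];return c,d/np.linalg.norm(d)
A=0;b=0
for k,uv in (("t",(570,155)),("s",(325,91))):
    c,d=ray(ms[k],uv);P=np.eye(3)-np.outer(d,d);A=A+P;b=b+P@c
x=np.linalg.solve(A,b);print("corner",x.round(3)); zt=x[2]
E1=unproj(ms["t"],[(570,155),(385,352),(478,255)],zt);print("top edge via top cam",E1.round(3))
E2=unproj(ms["w"],[(0,243),(200,118),(330,37)],zt);print("edge via wrist",E2.round(3))
n=E1[1]-E1[0];n=np.array([-n[1],n[0]])/np.hypot(*n[:2])
for nm,q in {"knob":(.446,-.303),"tab":(.465,-.196),"hinge":(.582,-.182),"btn":(.529,-.19),"tabopen90":(.58,-.182)}.items(): print(nm,(np.array(q)-E1[0][:2])@n)
print("normal",n)
# gripper body corners about tool
for yaw in (.11,):
  for a,bb in ((.0375,-.0885),(-.0375,-.0885),(-.0375,.0885)):
    d=np.array([np.cos(yaw)*a-np.sin(yaw)*bb,np.sin(yaw)*a+np.cos(yaw)*bb]);print(a,bb,d@n)
```

```text
corner [ 0.655 -0.548  0.105]
top edge via top cam [[ 0.654 -0.548  0.105]
 [ 0.223 -0.102  0.105]
 [ 0.429 -0.32   0.105]]
edge via wrist [[ 0.513 -0.442  0.105]
 [ 0.402 -0.288  0.105]
 [ 0.341 -0.203  0.105]]
knob -0.02085986170655359
tab -0.10886647396294136
hinge -0.20274248621300858
btn -0.15906542799168646
tabopen90 -0.20130403999752375
normal [-0.71922311 -0.69477919]
0.0375 -0.0885 0.024460760272349138
-0.0375 -0.0885 0.08379685071309756
-0.0375 0.0885 -0.024460760272349138
```

Run:
```python
from h import *
m=dict(np.load("w5.npz"));g=cv2.imread("pics/w5.png").astype(float).mean(2)
for r in (196,200,204): print(r,[int(v) for v in g[r-1:r+2,312:342].mean(0)])
print(unproj(m,[(326,192),(326,206),(326.5,208)],.067).round(4))
c=unproj(m,[(283,208+10),(366,208+10),(282,310),(368,310)],.071);print(c.round(4))
print(proj("wrist",[[.4645,-.1965,.067]],m))
```

```text
196 [71, 73, 71, 71, 70, 69, 69, 71, 78, 90, 102, 110, 115, 118, 120, 119, 119, 117, 110, 106, 97, 96, 98, 99, 100, 99, 99, 101, 102, 101]
200 [71, 69, 71, 74, 75, 83, 84, 91, 91, 99, 106, 112, 116, 118, 120, 121, 119, 117, 111, 104, 98, 98, 100, 101, 100, 102, 101, 102, 102, 101]
204 [68, 72, 76, 80, 83, 81, 83, 85, 89, 95, 106, 111, 116, 118, 119, 120, 119, 115, 110, 101, 94, 91, 90, 89, 91, 89, 90, 91, 90, 92]
[[ 0.4549 -0.1931  0.067 ]
 [ 0.4674 -0.1917  0.067 ]
 [ 0.4692 -0.1911  0.067 ]]
[[ 0.4809 -0.2278  0.071 ]
 [ 0.4733 -0.1562  0.071 ]
 [ 0.5721 -0.2219  0.071 ]
 [ 0.5636 -0.1414  0.071 ]]
[[320.86606541 202.26927692]]
```

Request:
play_rows(translation=[[0,0.1,0.75],[0,0,0.75],[0,0,0.75],[0,0,0.75],[0,0,0],[0,0,0],[0,0,0],[0,0,0]], twist=[[0,0,0],[0,0,0],[0,0,0],[0,0,0],[0,0,0],[0,0,0],[0,0,0],[0,0,0]], gripper=[0,0,0,-0.2,-0.6,-1,-1,-1])

```text
time: 13.05
tool_pos: [0.4667, -0.1907, 0.2417]
ee_rot: [-3.136, 0.006, -3.031]
wrist_force: [0.5, -8.1, -0.8]
width: 0.0104
finger_force: 4.1
```

Request:
play_rows(translation=[[0,0,0],[0,0,0],[0,0,0]], twist=[[0,0,0],[0,0,0],[0,0,0]], gripper=[-1,-1,-1])

```text
time: 13.35
tool_pos: [0.4666, -0.1911, 0.2415]
ee_rot: [-3.137, 0.006, -3.032]
wrist_force: [1.9, -3.9, 4.1]
width: 0.0096
finger_force: 30.0
```

Run:
```python
from h import *
o=robot.get_obs();print(o['tool_pos'],o['ee_rot'],o['width'],o['finger_force'],o['wrist_force'])
p0=o['tool_pos'];R=Ro.from_euler('xyz',o['ee_rot'])
# arc about hinge; plane direction of box x
y=.113;ex=np.array([np.cos(y),np.sin(y),0]);H=np.array([.5815,0,.047+.18])
a0=np.arctan2(p0[2]-H[2],(H-p0)[0]*np.cos(y)+(-.182-p0[1])*np.sin(y));r=np.hypot(p0[2]-H[2],(H[0]-p0[0])*np.cos(y)+(-.182-p0[1])*np.sin(y));print("r",r,a0)
q=p0.copy()
for k in range(1,9):
    th=1.65*k/8
    for j in (.5,1):
        t=a0+1.65*(k-1+j)/8
        tgt=p0+ex*(r*np.cos(a0)-r*np.cos(t))+np.array([0,0,r*(np.sin(t)-np.sin(a0))])
        d=np.round(R.inv().apply(tgt-q)/.04,2);q=q+R.apply(d*.04);print(d.tolist())
```

```text
[ 0.46658476 -0.1910902   0.24148358] [-3.13673795  0.00630663 -3.03219266] 0.009630631301921806 29.976790845394135 [ 1.88322315 -3.94838406  4.05751235]
r 0.11611420157715217 0.12506140905714133
[-0.05, -0.0, -0.29]
[-0.09, -0.0, -0.29]
[-0.11, -0.0, -0.28]
[-0.14, -0.0, -0.26]
[-0.17, -0.0, -0.25]
[-0.19, -0.01, -0.23]
[-0.22, 0.0, -0.21]
[-0.23, 0.0, -0.18]
[-0.26, 0.0, -0.16]
[-0.27, 0.01, -0.13]
[-0.28, -0.0, -0.11]
[-0.29, -0.0, -0.07]
[-0.29, -0.0, -0.05]
[-0.3, -0.0, -0.01]
[-0.3, -0.0, 0.01]
[-0.29, 0.0, 0.05]
```

Pinched (10 mm width). Swing along the arc.

Request:
play_rows(translation=[[-0.05,0,-0.29],[-0.09,0,-0.29],[-0.11,0,-0.28],[-0.14,0,-0.26],[-0.17,0,-0.25],[-0.19,0,-0.23],[-0.22,0,-0.21],[-0.23,0,-0.18]], twist=[[0,0,0],[0,0,0],[0,0,0],[0,0,0],[0,0,0],[0,0,0],[0,0,0],[0,0,0]], gripper=[-1,-1,-1,-1,-1,-1,-1,-1])

```text
time: 14.15
tool_pos: [0.5128, -0.1866, 0.3187]
ee_rot: [-3.136, -0.002, -3.033]
wrist_force: [0.2, -9.0, -3.8]
width: 0.0094
finger_force: 30.0
```

Request:
play_rows(translation=[[-0.26,0,-0.16],[-0.27,0,-0.13],[-0.28,0,-0.11],[-0.29,0,-0.07],[-0.29,0,-0.05],[-0.3,0,-0.01],[-0.3,0,0.01],[-0.29,0,0.05]], twist=[[0,0,0],[0,0,0],[0,0,0],[0,0,0],[0,0,0],[0,0,0],[0,0,0],[0,0,0]], gripper=[-1,-1,-1,-1,-1,-1,-1,-1])

```text
time: 14.95
tool_pos: [0.6033, -0.1777, 0.3384]
ee_rot: [-3.134, -0.002, -3.034]
wrist_force: [-2.4, -11.9, 2.6]
width: 0.0094
finger_force: 30.0
```

Request:
play_rows(translation=[[0,0,0],[0,0,0],[0,0,0],[0,0,0],[0,0,0],[0,0,0]], twist=[[0,0,0],[0,0,0],[0,0,0],[0,0,0],[0,0,0],[0,0,0]], gripper=[0,0,0,0,0,0])

```text
time: 15.55
tool_pos: [0.6037, -0.1743, 0.3379]
ee_rot: [3.141, 0.002, -3.031]
wrist_force: [-0.2, 0.1, -0.0]
width: 0.0466
finger_force: 0.0
```

Request:
play_rows(translation=[[0,0,-0.7],[0,0,-0.7],[0.7,0,0],[0.7,0,0],[0.55,0,0],[0,0,0]], twist=[[0,0,0],[0,0,0],[0,0,0],[0,0,0],[0,0,0],[0,0,0]], gripper=[-1,-1,-1,-1,-1,-1])

```text
time: 16.15
tool_pos: [0.5244, -0.1832, 0.3946]
ee_rot: [-3.141, 0.002, -3.033]
wrist_force: [-0.6, -0.7, 0.2]
width: 0.0026
finger_force: 0.0
```

Run:
```python
from h import *
o=robot.get_obs();print(o['tool_pos'],o['ee_rot'],o['width'])
w=robot.snapshot("wrist");s=robot.snapshot("side")
for n in ["start_button","cover_tab","start_box"]:
  for c in ("wrist","side"):
    for r in robot.spot_point(n,c)[:2]: print(c,n,[round(float(v),3) for v in r["centre"]],round(r["score"],2))
a=w[100:300,200:440];b=s[100:300,220:460]
cv2.imwrite("pics/w6.png",cv2.resize(np.hstack([a,b])[:,:,::-1],(792,330)))
```

```text
[ 0.52442879 -0.18320113  0.39455269] [-3.14090610e+00  2.09420060e-03 -3.03263105e+00] 0.0025528597576413266Traceback (most recent call last):
  File "<stdin>", line 6, in <module>
ValueError: it knows: cover_hinge, cover_tab, fence_face, fence_top, jig, middle_spacer, start_box, thick_spacer, thin_spacer
```

Run:
```python
from h import *
w=robot.snapshot("wrist");s=robot.snapshot("side")
for n in ["cover_tab","start_box","middle_spacer"]:
  for c in ("wrist","side"):
    for r in robot.spot_point(n,c)[:2]: print(c,n,[round(float(v),3) for v in r["centre"]],round(r["score"],2))
a=w[100:300,200:440];b=s[100:300,220:460]
cv2.imwrite("pics/w6.png",cv2.resize(np.hstack([a,b])[:,:,::-1],(792,330)))
print(proj("wrist",[[.5305,-.1895,.066]]))
```

```text
wrist cover_tab [0.656, -0.176, 0.132] 0.8
side cover_tab [0.656, -0.174, 0.133] 0.58
wrist start_box [0.532, -0.188, -0.0] 0.71
side start_box [0.536, -0.19, -0.002] 0.67
wrist middle_spacer [0.573, 0.006, 0.005] 0.82
side middle_spacer [0.573, 0.005, 0.007] 0.59
[[313.52440882 195.32656332]]
```

View pics/w6.png

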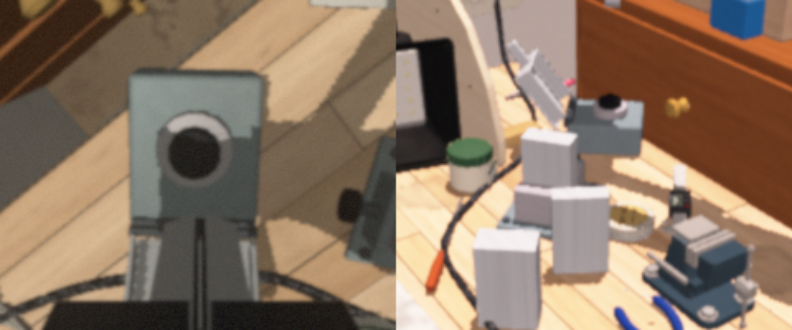

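The cover is open against its stop; the button is at about (317,193) in the wrist picture, world (0.529,−0.188). Pressing.

Request:
play_rows(translation=[[-0.1,-0.13,0.8],[0,0,0.8],[0,0,0.8],[0,0,0.6],[0,0,0.15],[0,0,0.15],[0,0,0.1],[0,0,0]], twist=[[0,0,0],[0,0,0],[0,0,0],[0,0,0],[0,0,0],[0,0,0],[0,0,0],[0,0,0]], gripper=[-1,-1,-1,-1,-1,-1,-1,-1])

```text
time: 17.45
tool_pos: [0.5314, -0.1881, 0.26]
ee_rot: [-3.14, 0.004, -3.031]
wrist_force: [-2.7, 1.6, 4.9]
width: 0.0003
finger_force: 2.2
```

Request:
play_rows(translation=[[0,0,0.05],[0,0,0.03],[0,0,0]], twist=[[0,0,0],[0,0,0],[0,0,0]], gripper=[-1,-1,-1])

```text
time: 17.75
tool_pos: [0.5315, -0.1881, 0.2593]
ee_rot: [-3.139, 0.006, -3.031]
wrist_force: [-5.3, 2.6, 12.6]
width: 0.0006
finger_force: 6.2
```

Bottomed at 12.6 N. Release and retreat.

Request:
play_rows(translation=[[0,0,-0.3],[0,0,-0.7],[0,0,-0.8],[0,0,-0.8],[0,0,-0.8],[0.5,0,0],[0,0,0],[0,0,0]], twist=[[0,0,0],[0,0,0],[0,0,0],[0,0,0],[0,0,0],[0,0,0],[0,0,0],[0,0,0]], gripper=[-1,-1,-1,-1,-1,-1,-1,-1])

```text
time: 18.55
tool_pos: [0.511, -0.1902, 0.3912]
ee_rot: [-3.14, 0.004, -3.032]
wrist_force: [1.2, 1.0, -0.7]
width: 0.0003
finger_force: 0.0
```

Run:
```python
from h import *
robot.snapshot("side")
for n in ["cover_tab","middle_spacer","thin_spacer","thick_spacer"]:
    for r in robot.spot_point(n,"side")[:1]: print(n,[round(float(v),3) for v in r["centre"]],round(r["score"],2))
o=robot.get_obs();print(o['tool_pos'],o['wrist_force'])
print(robot.close_job())
```

```text
cover_tab [0.657, -0.171, 0.134] 0.6
middle_spacer [0.571, 0.008, 0.007] 0.86
thin_spacer [0.516, 0.112, -0.001] 0.6
thick_spacer [0.569, 0.211, 0.002] 0.78
[ 0.51128565 -0.19006546  0.38965848] [ 0.31962892 -0.45003422 -0.97056751]
the job is handed in; nothing more can be done
None
```

I stood the middle (28 mm) spacer on the jig base, opened the cover to its stop, pressed the button fully and let it go, and handed the job in at 18.6 s; no verdict came back. I chose that spacer from a camera-measured gap of 31–32 mm, and never tried the thick one in the gap.

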